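# Seat the vial in the reader and hold its sprung shutter rod at the mark

### The job

Stand the vial that is alone on the worktop upright in the bore of the vial reader, right down to the bottom, and let go of it. Then open the reader's shutter: take the upright tab of its spring-loaded rod, pull the rod out of its barrel until the dark ring mark on the rod is level with the barrel's mouth (45 mm of pull, not on to the end stop), and finish holding it there with the gripper, because the spring draws it back in as soon as it is let go. Leave the tape roll and the small bottle where they stand.

Things in the scene. Friction and masses are not known exactly. Their poses are not given: they have to be found in the camera images.
- vial_center (a point): Centre (half-way up) of the loose sample vial to be seated: amber glass tube with a white cap, 15 mm across and 56 mm tall, about 12 g, standing upright on the worktop by itself (the other vials are in a rack and are not used). Its z axis runs up the vial. Seated in the bore, this point is 6 mm above the bore's mouth.
- bore_mouth (a point): Mouth centre of the vial reader's bore, 34 mm above the worktop. Upright round bore 18 mm across with a 4 mm chamfer (26 mm across at the top), 22 mm deep, in a low aluminium block (60 x 56 mm) at the left end of the reader's grey base plate (80 x 200 x 8 mm). Axes are the reader's: z up, -y along the base plate towards the rod's tab (the way the rod is pulled). The reader is fixed; its place and heading vary.
- barrel_mouth (a point): Centre of the open end of the reader's barrel (20 mm across, axis level and 30 mm above the worktop, its top 40 mm above), from which the rod comes out; 85 mm from the bore's centre along the reader's -y. Axes as for the bore's mouth.
- pull_tab (a point): Point to take on the upright black tab at the rod's free end, 60 mm above the worktop and 12 mm below the tab's top, in the middle of the tab; moves with the rod. The tab is 14 mm thick along the rod and 28 mm wide across it and reaches from 16 to 72 mm above the worktop; the rod (10 mm across, its top 35 mm above the worktop) enters its barrel-side face, and with the rod in there are 38 mm between tab and barrel. Axes as for the bore's mouth: pulling goes along -y.
- pull_rod (a joint): How far the rod is pulled out, in m: 0 fully in (where the spring keeps it), 0.045 when the ring mark (3 mm wide) is level with the barrel's mouth, 0.065 at the end stop. The spring pulls back with 3 N at 0, about 10 N at the mark and 13 N at the stop.
- vial: The same vial as vial_center; origin at the centre of its underside, z axis up.
- tape_roll: Bystander: white roll of tape, 59 mm across, 19 mm high, lying behind the vial, beside the vial rack; origin at the centre of its underside.
- small_bottle: Bystander: small brown bottle with a black cap, 36 mm across, 80 mm tall, near the front edge on the right; origin at the centre of its underside.

How it is judged:
On the way, in this order (a step that is already met when the one before it is completed fails the run):
1. the vial stands upright at the bottom of the reader's bore, let go (horizontal distance between vial_center and bore_mouth below 0.005 m and z of vial_center in the frame of bore_mouth below 0.009 m and angle between vial_center's own z axis and vertical below 0.15 rad and contact force between each of the arm, the fingers and vial below 0.05 N), for 0.2 s.
2. the gripper holds the rod pulled out to its mark (value of joint pull_rod between 0.04 and 0.05 m and contact force between the fingers and pull_rod above 3 N), for 0.3 s.
At the end, for the whole second after the job is handed in: The vial is in the bore (within 5 mm of its axis, no more than 3 mm off the bottom, tilted under 0.15 rad) and not touched by the robot, while the gripper's fingers hold the rod still (over 3 N on it) with the mark within 5 mm of the barrel's mouth: 40 to 50 mm pulled out (all of step 1 and all of step 2 and velocity of joint pull_rod between -0.01 and 0.01 m/s); the arm keeps its last pose, push and grip.
It fails at once if the tape roll or the small bottle is moved more than 20 mm or tipped (distance of any of tape_roll, small_bottle from where it was at the start of the episode above 0.02 m or angle between small_bottle's own z axis and vertical above 0.5 rad).
It fails at once if the rod is pulled out while the bore is still empty (value of joint pull_rod above 0.015 m and horizontal distance between vial_center and bore_mouth above 0.03 m).
It also fails if it takes over 51 s, if anything falls off the work surface, if the arm or the gripper's body presses on something with over 40 N, if the wrist force passes 120 N, or if a joint passes its speed limit or range.

### The arm

A 6-joint arm with a two-finger parallel gripper is mounted at the origin on a cart in front of the work surface, level with it; the furniture and walls round the work are solid. World frame = base frame: x ahead of the robot, y to its left, z up, the work surface at z = 0. Lengths are in m, angles in rad, forces in N, time in s.
With the tool pointing down it reaches from about 0.325 to 1 m from the base axis. Payload 5.1 kg.
Tool frame: the origin (TCP) lies on the centre line of the jaws, within the pads' length; the fingertips stand 8 mm ahead of it and the grasp point (between the pads) lies 11 mm behind it; z points along the fingers, y is the direction in which the jaws open and shut (so a half turn about z gives the same grasp; the last joint's range is limited). The gripper opens to 85 mm and grips with 20 to 120 N. Pads are 22 mm wide; open, the fingers measure 114 mm over their backs; the gripper's body (76 mm by 85 mm) begins 54 mm behind the grasp point. The pads swing forward as they close: fully open they stand 13 mm farther back than shut.
Start: joints at [-1.374, 0.124, 1.65, -0, 1.367, -0.083], TCP at [0.179, -0.625, 0.239] pointing down, gripper open.
Joint ranges: [-2.61, 2.61], [-1.02, 2.33], [0.03, 2.71], [-1.35, 4.49], [0.32, 2.68], [-2.91, 2.91]. Speed limits (rad/s): [2.57, 2.57, 3.14, 3.14, 3.14, 3.14].

### API

Orientations are given as [roll, pitch, yaw] about the fixed x, y, z axes, in that order (R = Rz(yaw) Ry(pitch) Rx(roll)).
In Python, from station import telemetry, eyes, close_job gives the robot as it stands.
- The arm moves only by the shell command python3 -m jog 'ROWS' [FORCE]. ROWS is JSON, a list that holds one entry, the list of rows, each a list of 7 numbers: the shift along the tool's x, y, z in units of 0.05 m (1.0 is 0.05 m), then the turn, a rotation vector about the tool's x, y, z in units of 4 degrees (1.0 is 4 degrees), then the closure in counts, from 0 (fully open) to 255 (shut). A call has 1 to 20 rows; each row shifts and turns the commanded pose from where the row before left it, along the tool's axes as they then stand; what a row does not reach is not made up. A row lasts 1/10 s, in which the tool goes at most 50 mm and 8.59 degrees, less where a joint would pass 70% of its speed; a pose out of reach is approached as far as the arm can. A call with a number of a shift or a turn outside -1 to 1 is refused whole. A call with a gripper value outside its range is refused whole. The fingers move at their own pace and stop on an object; FORCE is the grip in N (left out, the last holds). Time passes only in rows, so rows that do not move let the fingers close. It gives the time, the measured TCP pose, the force and the opening at its end, in the units of the state.
- telemetry.observe(): the state, without advancing time (a new reading comes with each control period).
- eyes.capture(name): name is "side" or "top" or "wrist"; returns a dict with "frame" (400x640x3 uint8, blue, green, red), "fx", "fy", "cx", "cy" (pixels), "k1" (the pictures are not rectified: a ray, as slopes to the right and down, at radius r is drawn at 1 + k1 r^2 times it, then the intrinsics apply), "R" (3x3) and "t" (3): a world point X has camera coordinates R X + t. Camera axes: x right, y down, z forward; pixel columns grow to the right and rows downward; lengths in m; the calibration is good to about 2 mm. A picture is of the moment at which its call begins. There is no depth.
- close_job(): hands the job in, once; it reports no verdict.
The state is a dict: "t": time; "joint_positions": joint angles; "joint_velocities": joint speeds; "joint_torque": joint torques, N m; "position": TCP position; "eef_rot": TCP orientation; "contact_force": force on the tool from outside, world axes, zero at the start; "wrist_torque": the same for the moment, N m; "finger_gap": finger opening in m.
Only numpy, scipy, OpenCV 4.12 (cv2) and the standard library are available. Lean on these libraries where they do the work, as an engineer would, in place of code of your own. Each camera call takes 0.05 s, during which the arm holds its last target. There are 200 camera calls.

## Working session

There is one attempt and no reset: what is moved stays moved. The work goes in short steps, Python scripts to look and compute and a shell command to move; the robot and the scene stay as the last step left them, time stands still between calls to the robot, and variables do not carry over. Pictures are saved under pics/ and viewed, about 8 in all and at most 12, crops included, and the job is handed in when it is done.

```bash
mkdir -p pics; ls
python3 - <<'E'
from station import telemetry, eyes
import cv2,pickle
s=telemetry.observe();print(s)
for n in("top","side"):
    c=eyes.capture(n);cv2.imwrite(f"pics/{n}0.png",c["frame"]);pickle.dump(c,open(f"pics/{n}0.pkl","wb"))
    print(n,{k:v for k,v in c.items() if k!="frame"})
E
```

```text
pics
{'t': 0.0, 'joint_positions': array([-1.37359229e+00,  1.24556243e-01,  1.65169183e+00,  2.16220005e-05,
        1.36752103e+00, -8.26112780e-02]), 'joint_velocities': array([ 0.00049924,  0.0012565 , -0.00106676, -0.00103897,  0.00130223,
       -0.00054611]), 'joint_torque': array([ 1.15316576e-03, -4.23615968e+01, -3.65450013e+01, -1.37897914e-04,
        7.18027353e-03,  1.71874581e-05]), 'position': array([ 0.17936706, -0.62413098,  0.23800938]), 'eef_rot': array([-3.13942537e+00, -2.00689852e-04,  2.79810710e-01]), 'contact_force': array([-0.72738948, -0.27774327, -0.06598135]), 'wrist_torque': array([0.01257803, 0.02943798, 0.00994458]), 'finger_gap': 0.08512754583937716}
top {'fx': 442.9822271837321, 'fy': 442.9822271837321, 'cx': 314.30950485334904, 'cy': 195.99728464862724, 'k1': -0.08380138882314414, 'R': array([[ 2.07730741e-02, -9.99783995e-01,  6.64749760e-04],
       [-9.94312676e-01, -2.07288505e-02, -1.04463476e-01],
       [ 1.04454691e-01,  1.50905841e-03, -9.94528501e-01]]), 't': array([-0.0070234 ,  0.52746596,  0.97115515])}
side {'fx': 369.43321781180657, 'fy': 369.43321781180657, 'cx': 315.5990841074546, 'cy': 198.31342828116388, 'k1': 0.022768056477154325, 'R': array([[-0.83822223, -0.54531908,  0.00325416],
       [-0.30630093,  0.46586819, -0.83014852],
       [ 0.45117982, -0.6968457 , -0.55753282]]), 't': array([0.43465247, 0.22146933, 0.77207066])}
```

View pics/top0.png

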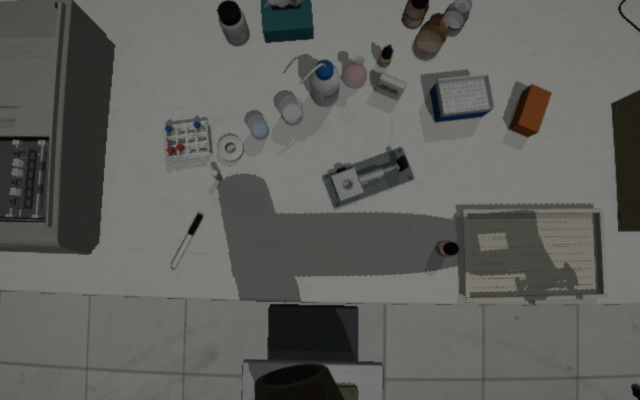

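View pics/side0.png

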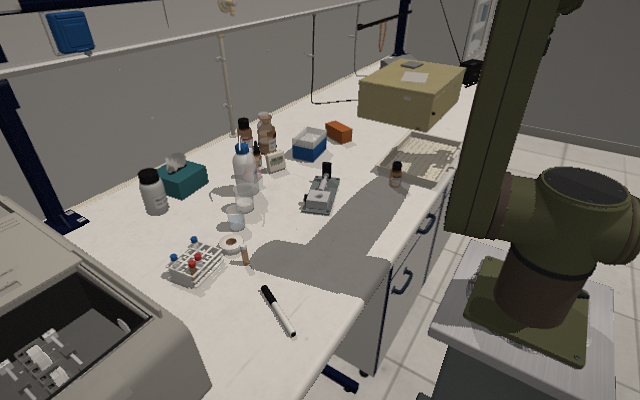

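Top view: reader at about (368,177), with its bore at about (346,184) and its tab at about (403,158). The vial is at about (219,175), beside the tape roll (230,147); the small bottle is at (447,248). In the side view the vial is at (245,255) and the reader at (320,192). Next I'll enlarge crops of these.

```bash
cat > h.py <<'E'
import numpy as np,cv2,pickle
def ld(n): return pickle.load(open(f"pics/{n}.pkl","rb"))
def K(c): return np.array([[c["fx"],0,c["cx"]],[0,c["fy"],c["cy"]],[0,0,1.]]),np.array([c["k1"],0,0,0,0])
def ray(c,u,v):
    k,d=K(c); p=cv2.undistortPoints(np.array([[[u,v]]],float),k,d)[0,0]
    R=np.array(c["R"]); return -R.T@c["t"], R.T@np.array([p[0],p[1],1])
def atz(c,u,v,z):
    o,d=ray(c,u,v); return o+d*(z-o[2])/d[2]
def proj(c,X):
    k,d=K(c); return cv2.projectPoints(np.array(X,float).reshape(-1,1,3),cv2.Rodrigues(np.array(c["R"]))[0],np.array(c["t"],float),k,d)[0][:,0]
def tri(obs):
    A=0;b=0
    for c,u,v in obs:
        o,d=ray(c,u,v); d/=np.linalg.norm(d); P=np.eye(3)-np.outer(d,d); A=A+P; b=b+P@o
    return np.linalg.solve(A,b)
def crop(f,x,y,w,h,s):
    im=cv2.resize(f[y:y+h,x:x+w],None,fx=s,fy=s,interpolation=cv2.INTER_CUBIC)
    for i in range(0,w,10):
        cv2.putText(im,str(x+i),(i*s,8),0,.3,(0,0,255)); cv2.line(im,(i*s,10),(i*s,14),(0,0,255))
    for j in range(0,h,10):
        cv2.putText(im,str(y+j),(0,j*s+4),0,.3,(0,0,255)); cv2.line(im,(20,j*s),(24,j*s),(0,0,255))
    return im
E
python3 - <<'E'
from h import *
t=ld("top0")["frame"];s=ld("side0")["frame"]
a=np.hstack([crop(t,318,145,100,65,5),crop(t,200,150,40,65,5)])
b=np.hstack([crop(s,297,155,50,65,5),crop(s,225,230,90,65,5)])
cv2.imwrite("pics/m1.png",cv2.convertScaleAbs(np.vstack([a[:290],b[:290]]) if a.shape[1]==b.shape[1] else np.vstack([a[:,:700][:300],b[:,:700][:300]]),alpha=1.6))
E
```

```text
(no output)
```

View pics/m1.png

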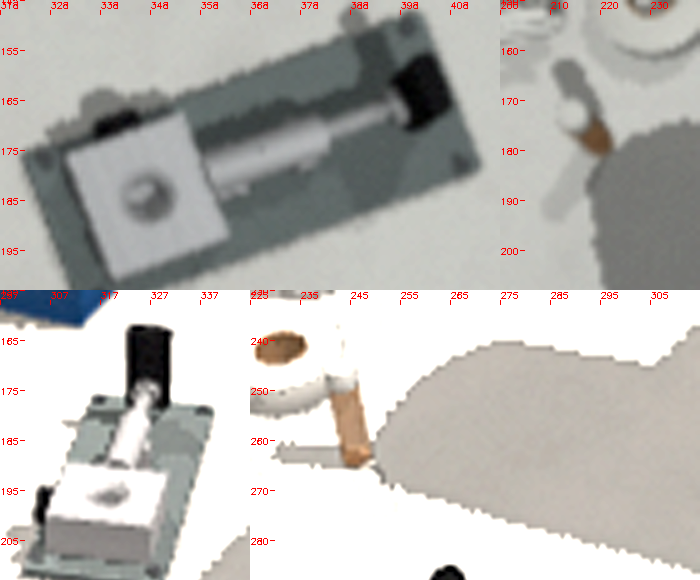

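Run:
```python
from h import *
t=ld("top0");s=ld("side0")
b=atz(t,348,184,.034);bs=atz(s,297+110/5,155+(493-290)/5,.034);print("bore",b,bs)
co=[atz(t,318+x/5,145+y/5,.034) for x,y in[(68,153),(183,112),(230,232),(115,280)]]
print("block c",np.mean(co,0),[np.linalg.norm(co[i]-co[i-1]) for i in range(4)])
for i in range(4):
    d=co[i]-co[i-1];print(np.degrees(np.arctan2(d[1],d[0])))
# base plate long edges
pl=[atz(t,318+x/5,145+y/5,.008) for x,y in[(22,153),(415,10),(480,165)]]
for i in(0,1):
    d=pl[i+1]-pl[i];print("plate",np.linalg.norm(d),np.degrees(np.arctan2(d[1],d[0])))
print("tab top",atz(t,318+418/5,145+82/5,.072), "tab side",atz(s,297+150/5,155+(328-290)/5,.072))
print("vial cap top",atz(t,214.6,167.4,.056),"bottom",atz(t,219.5,174.5,.003))
print("side bottom",atz(s,246,263,0.0),"tri mid",tri([(t,217,171),(s,244.3,253)]))
from collections import OrderedDict
vx=atz(t,214.6,167.4,.056)
print(proj(s,[[vx[0],vx[1],0],[vx[0],vx[1],.056]]))
print("tape",atz(t,230,147,.019))
```

```text
bore [ 0.55551911 -0.07121111  0.034     ] [ 0.55176048 -0.06858266  0.034     ]
block c [ 0.55595042 -0.07077279  0.034     ] [np.float64(0.06109480755177888), np.float64(0.05531524621533858), np.float64(0.058304910393736364), np.float64(0.05616092087419851)]
21.102035364165374
-68.99817573005072
-158.13056041470261
113.856002273707
plate 0.195950731563368 -68.58605064173126
plate 0.0785649689094836 -157.3920284833859
tab top [ 0.60263951 -0.18482591  0.072     ] tab side [ 0.59946935 -0.18809747  0.072     ]
vial cap top [0.58359897 0.22606665 0.056     ] bottom [0.5758655 0.2260499 0.003    ]
side bottom [0.56776452 0.22495822 0.        ] tri mid [0.57626847 0.22399663 0.02757758]
[[240.65031884 260.70890932]
 [237.98551456 242.68101636]]
tape [0.63813961 0.20106663 0.019     ]
```

Measurements agree to within a few mm: bore ≈ (0.556,-0.071), reader heading ≈ +21.5°, vial ≈ (0.577,0.225), tab ≈ (0.603,-0.19). I'll move above the vial at the current height and refine with the wrist camera.

```bash
python3 -m jog '[[[0.5,-0.57,0,0,0,0,0],[0.5,-0.57,0,0,0,0,0],[0.5,-0.57,0,0,0,0,0],[0.5,-0.57,0,0,0,0,0],[0.5,-0.57,0,0,0,0,0],[0.5,-0.57,0,0,0,0,0],[0.5,-0.57,0,0,0,0,0],[0.5,-0.57,0,0,0,0,0],[0.5,-0.57,0,0,0,0,0],[0.5,-0.57,0,0,0,0,0],[0.5,-0.57,0,0,0,0,0],[0.5,-0.57,0,0,0,0,0]]]'
python3 -m jog '[[[0.5,-0.57,0,0,0,0,0],[0.5,-0.57,0,0,0,0,0],[0.5,-0.57,0,0,0,0,0],[0.5,-0.57,0,0,0,0,0],[0.5,-0.57,0,0,0,0,0],[0.5,-0.57,0,0,0,0,0],[0.5,-0.57,0,0,0,0,0],[0.5,-0.57,0,0,0,0,0],[0.5,-0.57,0,0,0,0,0],[0.5,-0.57,0,0,0,0,0],[0.5,-0.57,0,0,0,0,0],[0.5,-0.57,0,0,0,0,0],[0,0,0,0,0,0,0],[0,0,0,0,0,0,0]]]'
python3 - <<'E'
from station import telemetry, eyes
import cv2,pickle
from h import *
s=telemetry.observe();print(s["joint_positions"],s["position"],s["eef_rot"])
c=eyes.capture("wrist");pickle.dump(c,open("pics/w1.pkl","wb"));cv2.imwrite("pics/w1.png",c["frame"])
print(proj(c,[[.577,.225,0],[.577,.225,.056]]),-np.array(c["R"]).T@c["t"],np.array(c["R"])[2])
E
```

```text
t: 1.3
position: [0.3735, -0.2116, 0.239]
eef_rot: [-3.141, 0.0, 0.28]
contact_force: [0.5, 0.5, -0.4]
finger_gap: 0.0858
t: 2.7
position: [0.5669, 0.1989, 0.2384]
eef_rot: [3.141, 0.002, 0.281]
contact_force: [-0.5, 0.1, -0.2]
finger_gap: 0.0854
[ 2.48202967e-01  1.81655949e-02  1.76330536e+00 -3.33077109e-04
  1.36203425e+00  1.53777504e+00] [0.56690049 0.19887335 0.23835206] [3.14133026e+00 1.92227666e-03 2.81293342e-01]
[[297.6296631  149.50363469]
 [294.28936448 159.74767007]] [0.64491899 0.2216843  0.3717763 ] [-0.30266889 -0.08782672 -0.94904057]
```

View pics/w1.png

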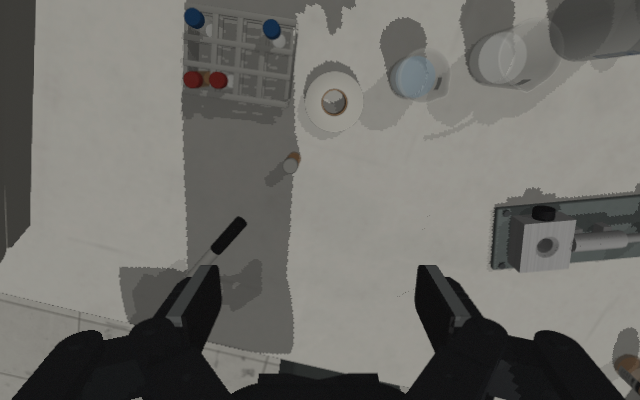

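The wrist view shows the vial's cap at (290,166), its amber foot at (294,156) and the bore at (548,246). I'll turn these into positions.

Run:
```python
from h import *
c=ld("w1")
cv2.imwrite("pics/m2.png",np.hstack([cv2.convertScaleAbs(crop(c["frame"],265,135,50,50,7),alpha=2),crop(c["frame"],505,205,60,50,7)]))
print(atz(c,290,166,.056),atz(c,548,246,.034))
t=ld("top0");print(tri([(c,292,161),(t,217,171)]))
```

```text
[0.5700673  0.22735864 0.056     ] [ 0.5571551  -0.06852084  0.034     ]
[0.57530492 0.22435594 0.04964177]
```

View pics/m2.png

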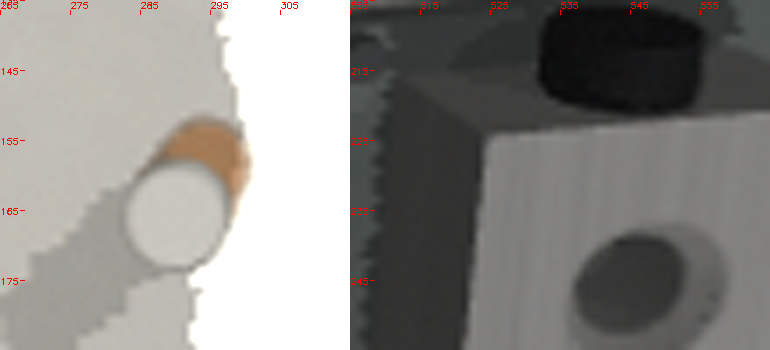

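```bash
python3 -m jog '[[[0,0,0,0,0,-0.7,0],[0,0,0,0,0,-0.67,0],[0.07,-0.12,0.5,0,0,0,0],[0.07,-0.12,0.5,0,0,0,0],[0.07,-0.12,0.5,0,0,0,0],[0.07,-0.12,0.5,0,0,0,0],[0,0,0,0,0,0,0],[0,0,0,0,0,0,0]]]'
python3 - <<'E'
from station import telemetry, eyes
import cv2,pickle
from h import *
s=telemetry.observe();print(s["position"],s["eef_rot"])
c=eyes.capture("wrist");pickle.dump(c,open("pics/w2.pkl","wb"))
p=proj(c,[[.572,.226,0],[.572,.226,.056]]);print(p)
x,y=(p[1]-[60,55]).astype(int);x=max(0,min(x,520));y=max(0,min(y,300));print(x,y)
cv2.imwrite("pics/m3.png",cv2.convertScaleAbs(crop(c["frame"],x,y,120,100,6),alpha=1.6))
E
```

```text
t: 3.55
position: [0.5711, 0.2248, 0.1394]
eef_rot: [3.141, 0.001, 0.375]
contact_force: [0.8, 0.1, 0.7]
finger_gap: 0.0853
[0.57111312 0.22479932 0.1393895 ] [3.14141741e+00 1.01776534e-03 3.74523689e-01]
[[317.00303578 188.78837615]
 [316.83155312 211.95364009]]
256 156
```

View pics/m3.png

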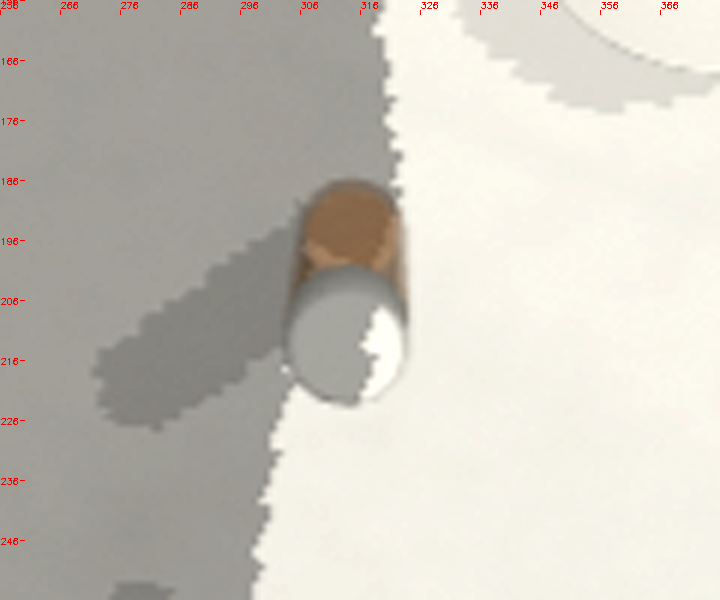

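The close-up shows the cap centre at (313.8,213.7) and the foot near (314.7,193).

Run:
```python
from h import *
c=ld("w2");a=atz(c,313.8,213.7,.056);b=atz(c,314.7,193,.0);print(a,b)
p=.371/1;yaw=.3745;R=np.array([[np.cos(yaw),np.sin(yaw)],[np.sin(yaw),-np.cos(yaw)]])
for q in(a,b):print("tool shift x,y units",R.T@(q[:2]-[.5711,.2248])/.05)
```

```text
[0.57006429 0.22745796 0.056     ] [0.56786341 0.22645241 0.        ]
tool shift x,y units [ 0.00016756 -0.05705217]
tool shift x,y units [-0.0481561  -0.05443696]
```

```bash
python3 -m jog '[[[-0.02,-0.055,0.2,0,0,0,60],[0,0,0.4,0,0,0,60],[0,0,0.4,0,0,0,60],[0,0,0.4,0,0,0,60],[0,0,0.4,0,0,0,60],[0,0,0.28,0,0,0,60],[0,0,0,0,0,0,60],[0,0,0,0,0,0,130],[0,0,0,0,0,0,160],[0,0,0,0,0,0,185],[0,0,0,0,0,0,205],[0,0,0,0,0,0,225],[0,0,0,0,0,0,255],[0,0,0,0,0,0,255],[0,0,0,0,0,0,255],[0,0,0,0,0,0,255]]]' 25
python3 - <<'E'
from station import telemetry, eyes
s=telemetry.observe();print(s["position"],s["eef_rot"],s["joint_positions"][5])
E
```

```text
t: 5.2
position: [0.5702, 0.2282, 0.0362]
eef_rot: [3.141, -0.001, 0.375]
contact_force: [0.6, 0.1, 5.7]
finger_gap: 0.0134
[0.57020018 0.22819067 0.03624738] [ 3.14134221e+00 -1.37717078e-03  3.75498438e-01] 1.4887316667960127
```

```bash
python3 -m jog '[[[0,0,-0.3,0,0,0,255],[0,0,-0.5,0,0,0,255],[0,0,-0.6,0,0,0,255],[0,0,-0.6,0,0,0,255],[-0.25,0.54,0,0,0,0,255],[-0.25,0.54,0,0,0,0,255],[-0.25,0.54,0,0,0,0,255],[-0.25,0.54,0,0,0,0,255],[-0.25,0.54,0,0,0,0,255],[-0.25,0.54,0,0,0,0,255],[-0.25,0.54,0,0,0,0,255],[-0.25,0.54,0,0,0,0,255],[-0.25,0.54,0,0,0,0,255],[-0.25,0.54,0,0,0,0,255],[0,0,0,0,0,0,255],[0,0,0,0,0,0,255],[0,0,0,0,0,0,255]]]'
python3 - <<'E'
from station import telemetry, eyes
import cv2,pickle
from h import *
s=telemetry.observe();print(s["position"],s["eef_rot"],s["finger_gap"])
c=eyes.capture("wrist");pickle.dump(c,open("pics/w3.pkl","wb"));cv2.imwrite("pics/w3.png",c["frame"])
print(proj(c,[[.556,-.07,.034]]))
E
```

```text
t: 6.9
position: [0.5521, -0.0683, 0.1354]
eef_rot: [-3.141, -0.0, 0.376]
contact_force: [0.3, -0.0, -0.3]
finger_gap: 0.0138
[ 0.55212381 -0.06826779  0.1354028 ] [-3.14112933e+00 -9.32030853e-06  3.75975852e-01] 0.013835395024190247
[[322.21093414 201.31091876]]
```

View pics/w3.png

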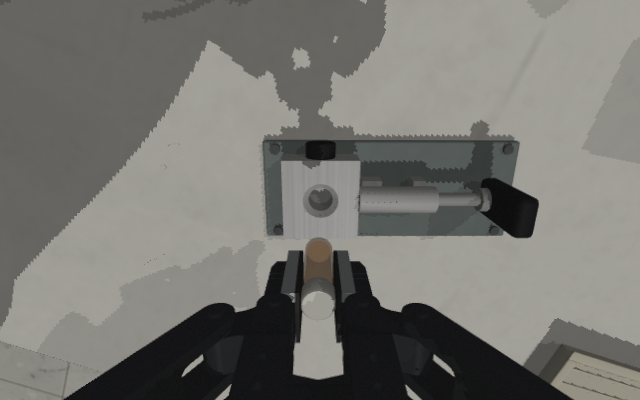

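The vial is held upright between the pads, with its cap at (317,303) and its foot at about (319,245). The bore is at (320.5,201.5), and the reader's edges are parallel to the image rows, so its heading matches the tool yaw (0.376). I'll measure this more finely.

Run:
```python
from h import *
c=ld("w3")
cv2.imwrite("pics/m4.png",cv2.convertScaleAbs(crop(c["frame"],278,180,90,150,4),alpha=1.5))
b=atz(c,320.5,201.5,.034);print("bore",b,"cap",atz(c,317.5,303,.155),"foot",atz(c,319,250,.0992))
for u,v in((263,141),(519,141),(263,236),(500,236)):print(atz(c,u,v,.008))
print(proj(c,[[.5521,-.0683,.155],[.5521,-.0683,.0992]]))
```

```text
bore [ 0.5554065  -0.06889461  0.034     ] cap [ 0.55305608 -0.06764474  0.155     ] foot [ 0.54884968 -0.07011909  0.0992    ]
[ 0.5765696  -0.01330937  0.008     ]
[ 0.64906089 -0.19596962  0.008     ]
[ 0.50139817 -0.03874132  0.008     ]
[ 0.57456675 -0.22398369  0.008     ]
[[318.15537429 305.44758253]
 [318.10400556 243.92726153]]
```

View pics/m4.png

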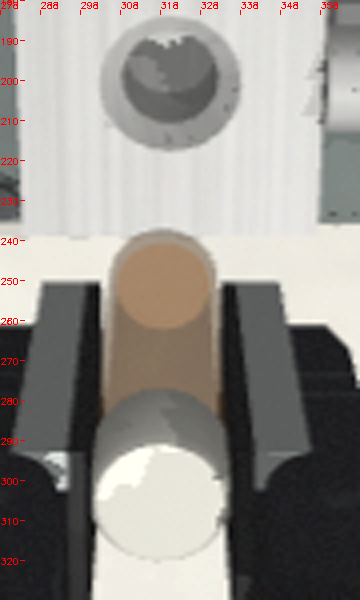

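Run:
```python
from h import *
c=ld("w3");b=atz(c,320.6,201,.034);a=atz(c,318.5,303.5,.155);f=atz(c,318.75,250,.0992);print(b,a,f)
y=.376;R=np.array([[np.cos(y),np.sin(y)],[np.sin(y),-np.cos(y)]])
for q in(a,f,np.array([.5521,-.0683])):print(R.T@(b[:2]-q[:2]))
t=ld("top0");print(atz(t,348,184,.034))
```

```text
[ 0.55578987 -0.0688203   0.034     ] [ 0.55298645 -0.06809471  0.155     ] [ 0.54879883 -0.0699906   0.0992    ]
[0.00234114 0.00170432]
[0.00693239 0.00147858]
[0.00324105 0.00183888]
[ 0.55551911 -0.07121111  0.034     ]
```

```bash
python3 -m jog '[[[0.054,0.038,0.2,0,0,0,255],[0,0,0.4,0,0,0,255],[0,0,0.4,0,0,0,255],[0,0,0.3,0,0,0,255],[0,0,0,0,0,0,255],[0,0,0.1,0,0,0,255],[0,0,0.06,0,0,0,255],[0,0,0,0,0,0,255],[0,0,0,0,0,0,255]]]'
python3 - <<'E'
from station import telemetry, eyes
s=telemetry.observe();print(s["position"],s["eef_rot"],s["contact_force"],s["wrist_torque"])
E
```

```text
t: 7.85
position: [0.5593, -0.0689, 0.0668]
eef_rot: [3.14, -0.008, 0.375]
contact_force: [-0.1, 4.3, 15.6]
finger_gap: 0.0137
[ 0.55928693 -0.06887738  0.06677144] [ 3.13974757 -0.00777677  0.37535713] [-0.12279639  4.27731019 15.57053854] [0.88293989 0.18487703 0.00809028]
```

```bash
python3 -m jog '[[[0,0,-0.2,0,0,0,255],[0,0,0,0,0,0,255],[0,0,0,0,0,0,255]]]'
python3 - <<'E'
from station import telemetry, eyes
import pickle
from h import *
s=telemetry.observe();print(s["position"],s["eef_rot"],s["contact_force"],s["wrist_torque"])
c=eyes.capture("wrist");pickle.dump(c,open("pics/w4.pkl","wb"))
cv2.imwrite("pics/m5.png",crop(c["frame"],250,180,140,150,5)[:600,:])
E
```

```text
t: 8.15
position: [0.5551, -0.0697, 0.0719]
eef_rot: [-3.141, 0.0, 0.376]
contact_force: [0.3, -0.2, 0.2]
finger_gap: 0.0138
[ 0.5551341  -0.06968179  0.07189228] [-3.14145608e+00  4.96125414e-04  3.75611278e-01] [ 0.25002306 -0.18535546  0.21175569] [-0.01402018 -0.03607688  0.02694063]
```

View pics/m5.png

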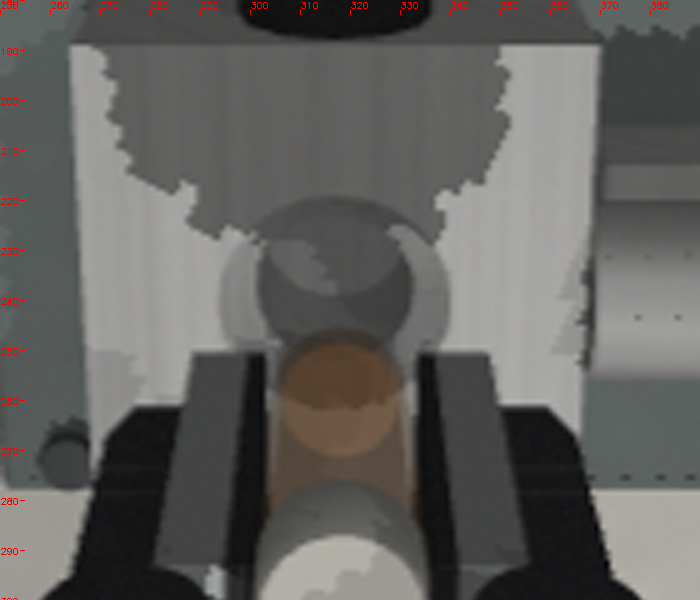

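The bore's chamfer is centred at about (317,240.6) and the vial's foot at about (318,257.5), so the foot is short of the bore in tool +x. I'll check the vial's tilt numerically.

Run:
```python
from h import *
c=ld("w4");y=.3756;R=np.array([[np.cos(y),np.sin(y)],[np.sin(y),-np.cos(y)]])
b=atz(c,317,240.6,.034);f=atz(c,318,257.5,.0357);print(b,f,R.T@(b-f)[:2])
g=cv2.cvtColor(c["frame"],6).astype(int)
for n,u in(("w4",317),("w3",318)):
    k=ld(n);gg=cv2.cvtColor(k["frame"],6).astype(int);print(n,gg[270:345,u].tolist())
tcp=np.array([.5551,-.0697])
print("pred upright",proj(c,[[*tcp,.0357],[*tcp,.0917]]))
k=ld("w2");print("w2 foot",R.T@(atz(k,314.7,194.3,0)-atz(k,313.8,213.7,.056))[:2])
print("bore pred px in w4 from w3",proj(c,[[.5558,-.0688,.034]]))
```

```text
[ 0.55599902 -0.06871345  0.034     ] [ 0.5473404  -0.07273024  0.0357    ] [ 0.00952849 -0.00056052]
w4 [97, 84, 80, 79, 78, 78, 72, 74, 77, 80, 83, 85, 88, 90, 94, 96, 101, 157, 175, 175, 175, 175, 175, 174, 175, 161, 161, 161, 155, 154, 155, 155, 154, 155, 155, 156, 155, 155, 155, 156, 155, 155, 156, 156, 156, 156, 156, 155, 153, 172, 172, 172, 173, 174, 175, 174, 175, 174, 174, 173, 172, 172, 171, 171, 171, 173, 172, 172, 172, 173, 171, 170, 171, 171, 172]
w3 [78, 77, 77, 76, 77, 77, 77, 71, 72, 73, 76, 78, 72, 75, 83, 85, 86, 87, 91, 97, 101, 155, 166, 153, 153, 153, 153, 153, 153, 154, 153, 153, 152, 153, 153, 153, 153, 153, 153, 153, 153, 153, 153, 153, 153, 153, 153, 153, 152, 149, 154, 159, 158, 159, 158, 158, 158, 159, 159, 158, 158, 158, 158, 158, 160, 159, 160, 160, 159, 160, 160, 160, 160, 159, 160]
pred upright [[318.06323566 243.90743827]
 [318.14514938 305.79210794]]
w2 foot [-0.00355926  0.00012434]
bore pred px in w4 from w3 [[317.01359483 240.9577078 ]]
```

The foot is round. The push on the chamfer tilted the vial about 0.13 rad in the pads, foot towards tool -x. I'll raise it, tilt the tool to bring the vial upright, shift +2.6 mm and check.

```bash
python3 -m jog '[[[0.052,0,-0.2,0,0,0,255],[0,0,0,0,0.95,0,255],[0,0,0,0,0.95,0,255],[0,0,0,0,0,0,255],[0,0,0,0,0,0,255]]]'
python3 - <<'E'
from station import telemetry, eyes
import pickle
from h import *
s=telemetry.observe();p=s["position"];print(p,s["eef_rot"],s["joint_positions"])
c=eyes.capture("wrist");pickle.dump(c,open("pics/w5.pkl","wb"))
S=eyes.capture("side");pickle.dump(S,open("pics/s5.pkl","wb"))
zb=p[2]-.0362
X=[[.5558,-.0688,.034],[.5558,-.0688,zb+.007],[.5558,-.0688,zb+.056]]
print(zb,proj(c,X),proj(S,X))
cv2.imwrite("pics/m6.png",np.hstack([crop(c["frame"],270,175,90,150,4),crop(S["frame"],295,130,55,85,7)[:600,:]]))
E
```

```text
t: 8.7
position: [0.5577, -0.069, 0.0825]
eef_rot: [-3.142, -0.132, 0.375]
contact_force: [0.5, -0.2, 0.8]
finger_gap: 0.0136
[ 0.55769867 -0.06898478  0.08246601] [-3.14157516 -0.13150209  0.37499144] [-0.25565291  0.01963892  2.04481741  0.09370959  0.972774    0.89141036]
0.046266006563631425 [[316.57044673 247.51925709]
 [316.43960545 259.14041785]
 [315.93994729 303.53924704]] [[317.84596688 195.13494874]
 [317.89142321 189.42661041]
 [318.01150551 174.36141447]]Traceback (most recent call last):
  File "<stdin>", line 10, in <module>
    return _nx.concatenate(arrs, 1, dtype=dtype, casting=casting)
           ~~~~~~~~~~~~~~~^^^^^^^^^^^^^^^^^^^^^^^^^^^^^^^^^^^^^^^
ValueError: all the input array dimensions except for the concatenation axis must match exactly, but along dimension 0, the array at index 0 has size 600 and the array at index 1 has size 595
```

Run:
```python
from h import *
c=ld("w5");S=ld("s5")
cv2.imwrite("pics/m6.png",np.hstack([crop(c["frame"],270,175,90,150,4)[:595],crop(S["frame"],290,130,60,85,7)]))
```

```text
(no output)
```

View pics/m6.png

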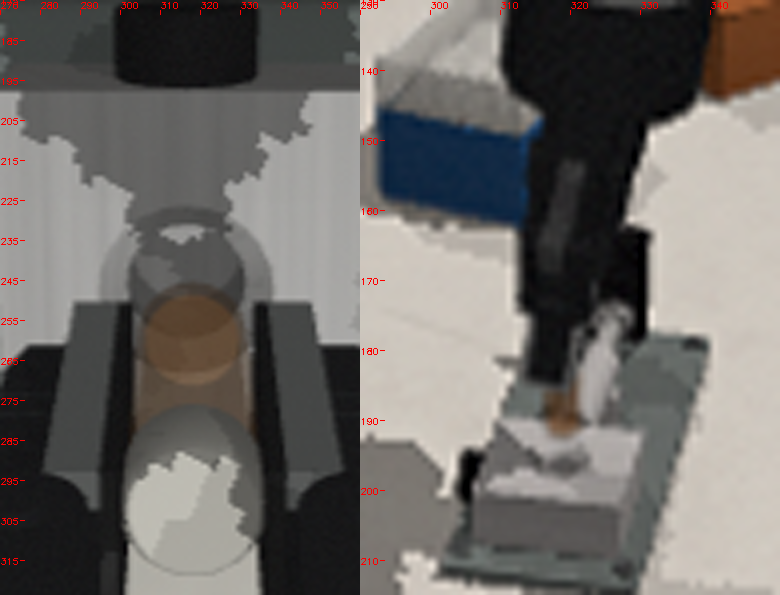

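The bore is at (316.3,247.5), as predicted. The foot at (318.5,258.7) and the cap match an upright vial in x, but sit about 1.3 mm too far in tool +y. I'll shift -1.2 mm and descend gently.

```bash
python3 -m jog '[[[0,-0.025,0,0,0,0,255],[-0.026,0,0.198,0,0,0,255],[-0.013,0,0.099,0,0,0,255],[-0.007,0,0.05,0,0,0,255],[-0.007,0,0.05,0,0,0,255],[0,0,0,0,0,0,255],[0,0,0,0,0,0,255]]]'
```

```text
t: 9.5
position: [0.5573, -0.0677, 0.0622]
eef_rot: [-3.141, -0.132, 0.375]
contact_force: [-0.5, 0.5, -1.1]
finger_gap: 0.0136
```

```bash
python3 -m jog '[[[-0.007,0,0.05,0,0,0,255],[-0.007,0,0.05,0,0,0,255],[-0.007,0,0.05,0,0,0,255],[-0.007,0,0.05,0,0,0,255],[0,0,0,0,0,0,255],[0,0,0,0,0,0,255]]]'
```

```text
t: 10.1
position: [0.5573, -0.0677, 0.0521]
eef_rot: [-3.141, -0.133, 0.375]
contact_force: [0.3, -0.4, 0.2]
finger_gap: 0.0139
```

```bash
python3 -m jog '[[[-0.004,0,0.03,0,0,0,255],[-0.004,0,0.03,0,0,0,255],[0,0,0,0,0,0,255],[0,0,0,0,0,0,255]]]'
```

```text
t: 10.5
position: [0.5573, -0.0677, 0.0491]
eef_rot: [-3.142, -0.132, 0.375]
contact_force: [0.3, 0.1, -0.7]
finger_gap: 0.0141
```

```bash
python3 -m jog '[[[0,0,0,0,0,0,200],[0,0,0,0,0,0,180],[0,0,0,0,0,0,180],[0,0,0,0,0,0,180],[0,0,0,0,0,0,180],[0.026,0,-0.198,0,0,0,180],[0.053,0,-0.396,0,0,0,180],[0.053,0,-0.396,0,0,0,180],[0.053,0,-0.396,0,0,0,180],[0.053,0,-0.396,0,0,0,180],[0,0,0,0,-0.95,0,180],[0,0,0,0,-0.95,0,180],[0,0,0,0,0,0,180],[0,0,0,0,0,0,180]]]'
python3 - <<'E'
from station import telemetry, eyes
import pickle
from h import *
s=telemetry.observe();p=s["position"];print(p,s["eef_rot"],s["joint_positions"])
c=eyes.capture("wrist");pickle.dump(c,open("pics/w6.pkl","wb"))
X=[[.5558,-.0688,.034],[.5558,-.0688,.068]];print(proj(c,X))
cv2.imwrite("pics/w6.png",c["frame"])
E
```

```text
t: 11.9
position: [0.5575, -0.0675, 0.1393]
eef_rot: [-3.142, -0.001, 0.376]
contact_force: [-1.3, 0.4, -1.4]
finger_gap: 0.0253
[ 0.55751533 -0.0675001   0.13927742] [-3.14156307e+00 -1.18894906e-03  3.75894174e-01] [-2.16405366e-01  1.34275977e-02  1.94097580e+00  7.42536459e-04
  1.18621945e+00  9.78218528e-01]
[[318.75850895 206.23707169]
 [318.8958047  223.41258976]]
```

View pics/w6.png

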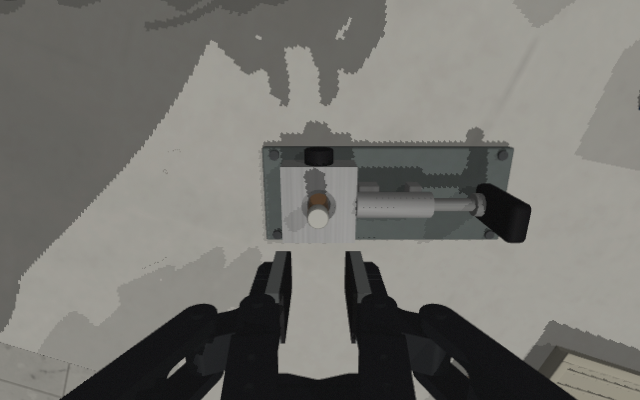

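The vial stands in the bore with its cap at about (318,217). The tab's top spans roughly u 480–530, v 184–242. I'll check the vial's tilt and locate the tab numerically.

Run:
```python
from h import *
c=ld("w6");g=cv2.cvtColor(c["frame"],6).astype(int)
print(g[200:236,317].tolist());print(g[216,298:340].tolist());print(g[220,298:340].tolist())
m=(g>150).astype(np.uint8);m[:, :306]=0;m[:,332:]=0;m[:200]=0;m[236:]=0
n,l,st,ce=cv2.connectedComponentsWithStats(m);print(st[1:],ce[1:])
# tab dark blob
d=(g<35).astype(np.uint8);n,l,st,ce=cv2.connectedComponentsWithStats(d)
for i in range(1,n):
    if st[i][4]>150:
        print(st[i],ce[i])
        if st[i][0]>440 and st[i][1]<260:
            k=max(cv2.findContours((l==i).astype(np.uint8),0,2)[0],key=len);print(cv2.approxPolyDP(k,2,True)[:,0].tolist())
yw=.376;ax=np.array([np.sin(yw),-np.cos(yw)]);xx=np.array([np.cos(yw),np.sin(yw)])
B=np.array([.5558,-.0688]);T=B+ax*.130
for z in(.072,.016):
    print(z,proj(c,[[*(T+a*xx*.014+b*ax*.007),z] for a,b in((-1,-1),(1,-1),(1,1),(-1,1))]).round(1).tolist())
print("T",T)
for v in(214,217,220):print(atz(c,317.5,v,.068))
```

```text
[66, 66, 65, 67, 67, 74, 80, 85, 92, 130, 160, 163, 163, 163, 163, 163, 163, 163, 163, 163, 163, 163, 163, 163, 164, 163, 164, 163, 142, 145, 147, 146, 147, 146, 147, 147]
[132, 133, 133, 131, 128, 129, 132, 118, 96, 88, 134, 158, 163, 163, 163, 163, 163, 163, 163, 163, 163, 163, 163, 163, 163, 163, 164, 163, 163, 141, 110, 97, 96, 106, 139, 151, 150, 148, 147, 150, 150, 149]
[132, 133, 134, 132, 128, 129, 132, 135, 132, 110, 149, 163, 163, 163, 163, 163, 163, 163, 163, 163, 164, 163, 163, 163, 163, 163, 163, 163, 163, 150, 134, 142, 147, 148, 150, 153, 151, 148, 148, 151, 150, 149]
[[309 210  19  18 276]] [[317.68115942 218.61956522]]
[304 147  29  19 519] [318.20038536 155.88631985]
[ 476  183   55   59 2016] [504.27926587 213.39136905]
[[478, 185], [476, 192], [481, 192], [485, 196], [486, 210], [481, 217], [476, 217], [507, 241], [523, 240], [530, 207], [490, 184]]
[   60   252   516   148 31239] [318.88760844 354.54499184]
0.072 [[506.9, 245.6], [514.7, 205.1], [536.7, 205.1], [528.1, 245.5]]
0.016 [[470.5, 215.3], [475.5, 181.9], [493.3, 181.9], [487.7, 215.3]]
T [ 0.60353637 -0.18971831]
[ 0.56152873 -0.06556241  0.068     ]
[ 0.55960891 -0.06632085  0.068     ]
[ 0.55767766 -0.0670838   0.068     ]
```

Cap centre is (317.7,218.6), about 3 mm off the bore axis at z = 0.068. That is a lean of roughly 0.06–0.1 rad at full depth, within tolerance. Next is the tab.

```bash
python3 -m jog '[[[-0.01,0.5,0,0,0,0,130],[-0.01,0.5,0,0,0,0,130],[-0.01,0.5,0,0,0,0,130],[-0.01,0.5,0,0,0,0,130],[0,0.5,0,0,0,0,130],[0,0.07,0,0,0,0,130],[0,0,0,0,0,0,130]]]' 60
python3 - <<'E'
from station import telemetry, eyes
import pickle
from h import *
s=telemetry.observe();p=s["position"];print(p,s["eef_rot"],s["finger_gap"])
c=eyes.capture("wrist");pickle.dump(c,open("pics/w7.pkl","wb"))
g=cv2.cvtColor(c["frame"],6).astype(int)
T=np.array([.6028,-.1878]);yw=.376;ax=np.array([np.sin(yw),-np.cos(yw)]);xx=np.array([np.cos(yw),np.sin(yw)])
for z in(.072,.016):
    print(z,proj(c,[[*(T+a*xx*.014+b*ax*.007),z] for a,b in((-1,-1),(1,-1),(1,1),(-1,1))]).round(1).tolist())
for v in(205,215,225,235,245):print(v,g[v,290:350].tolist())
X=[[.5558,-.0688,.034],[.5558,-.0688,.068]];q=proj(c,X);print(q)
m=(g>150).astype(np.uint8);n,l,st,ce=cv2.connectedComponentsWithStats(m)
for i in range(1,n):
    if 100<st[i][4]<800: print(st[i],ce[i])
E
```

```text
t: 12.65
position: [0.6021, -0.1883, 0.1387]
eef_rot: [-3.141, 0.0, 0.374]
contact_force: [-0.5, 0.4, 0.4]
finger_gap: 0.0421
[ 0.60208556 -0.18833462  0.138732  ] [-3.14074395e+00  5.13267878e-05  3.73999961e-01] 0.04211136844016452
0.072 [[306.9, 241.8], [306.4, 200.7], [329.0, 200.7], [328.6, 241.8]]
0.016 [[309.1, 211.9], [308.8, 178.1], [326.8, 178.1], [326.5, 211.9]]
205 [118, 111, 108, 108, 108, 108, 107, 108, 108, 109, 108, 108, 97, 106, 115, 116, 115, 114, 84, 56, 31, 18, 18, 21, 21, 23, 23, 22, 24, 23, 26, 26, 27, 27, 29, 27, 26, 26, 22, 22, 19, 31, 78, 90, 90, 90, 90, 90, 90, 90, 90, 89, 90, 90, 90, 90, 89, 89, 88, 81]
215 [79, 79, 78, 79, 80, 79, 79, 78, 80, 79, 80, 79, 80, 79, 80, 79, 79, 80, 80, 69, 38, 19, 18, 22, 21, 24, 26, 26, 27, 28, 29, 31, 29, 30, 30, 28, 30, 28, 23, 23, 21, 44, 80, 88, 89, 90, 90, 89, 89, 89, 89, 90, 89, 89, 89, 89, 90, 90, 85, 76]
225 [80, 79, 80, 81, 81, 81, 80, 80, 80, 80, 80, 79, 80, 79, 78, 80, 79, 87, 90, 90, 53, 18, 21, 23, 23, 25, 27, 29, 31, 31, 29, 30, 29, 28, 30, 28, 27, 24, 22, 23, 18, 45, 79, 88, 70, 59, 60, 83, 90, 92, 91, 91, 92, 91, 91, 91, 91, 91, 84, 81]
235 [79, 80, 86, 89, 89, 89, 90, 89, 89, 89, 89, 89, 89, 89, 90, 90, 91, 90, 90, 90, 88, 51, 20, 24, 26, 28, 30, 31, 31, 31, 30, 29, 29, 30, 30, 28, 27, 26, 26, 22, 59, 77, 79, 78, 77, 69, 67, 70, 70, 70, 74, 83, 88, 87, 88, 89, 88, 88, 93, 140]
245 [158, 157, 157, 157, 157, 157, 157, 157, 157, 157, 157, 157, 157, 157, 156, 157, 157, 157, 157, 157, 157, 157, 156, 154, 155, 154, 155, 156, 156, 157, 157, 158, 157, 157, 158, 158, 157, 157, 157, 156, 156, 155, 156, 156, 157, 156, 156, 156, 156, 157, 156, 155, 155, 155, 155, 154, 153, 153, 153, 154]
[[145.64835787 202.76204087]
 [120.50993723 219.50252169]]
[343  18  15  20 164] [350.32317073  27.58536585]
[238  20  16  18 118] [245.6779661   29.24576271]
[182 373  27  27 448] [198.95089286 388.68973214]
[ 38 375  27  17 226] [ 50.81415929 383.95132743]
```

```bash
python3 -m jog '[[[0.03,0.032,0.35,0,0,0,130],[0,0,0.4,0,0,0,130],[0,0,0.4,0,0,0,130],[0,0,0.35,0,0,0,130],[0,0,0.2,0,0,0,130],[0,0,0.05,0,0,0,130],[0,0,0,0,0,0,130],[0,0,0,0,0,0,160],[0,0,0,0,0,0,185],[0,0,0,0,0,0,205],[0,0,0,0,0,0,225],[0,0,0,0,0,0,255],[0,0,0,0,0,0,255],[0,0,0,0,0,0,255],[0,0,0,0,0,0,255]]]' 60
python3 -c "
from station import telemetry;s=telemetry.observe();print(s['position'],s['contact_force'])"
```

```text
t: 14.2
position: [0.6051, -0.189, 0.0526]
eef_rot: [3.141, -0.001, 0.375]
contact_force: [-0.9, 1.0, 5.9]
finger_gap: 0.0131
[ 0.60508607 -0.18900803  0.05262246] [-0.89889516  0.98048147  5.94173589]
```

```bash
python3 -m jog '[[[0,0.1,0,0,0,0,255],[0,0.1,0,0,0,0,255],[0,0.1,0,0,0,0,255],[0,0.1,0,0,0,0,255],[0,0.1,0,0,0,0,255],[0,0.1,0,0,0,0,255],[0,0.1,0,0,0,0,255],[0,0.1,0,0,0,0,255],[0,0.1,0,0,0,0,255],[0,0,0,0,0,0,255],[0,0,0,0,0,0,255],[0,0,0,0,0,0,255],[0,0,0,0,0,0,255]]]'
python3 - <<'E'
from station import telemetry, eyes
import pickle
from h import *
s=telemetry.observe();p=s["position"];print(p,s["eef_rot"],s["contact_force"])
y=.375;print("pull",(p[:2]-[.6051,-.1890])@[np.sin(y),-np.cos(y)])
for n in("wrist","top","side"):
    c=eyes.capture(n);pickle.dump(c,open(f"pics/{n}8.pkl","wb"))
    ax=np.array([np.sin(.376),-np.cos(.376)]);B=np.array([.5558,-.0688])
    print(n,proj(c,[[*B,.034],[*B,.068],[*(B+.085*ax),.030],[*(B+.175*ax),.06]]).round(1).tolist())
E
```

```text
t: 15.5
position: [0.6208, -0.229, 0.0526]
eef_rot: [-3.138, 0.0, 0.375]
contact_force: [-5.3, 7.9, 11.0]
finger_gap: 0.0125
[ 0.6208373  -0.22895249  0.05258144] [-3.13789438e+00  2.07721610e-04  3.75458552e-01] [-5.31710217  7.89501921 11.03435025]
pull 0.04294023191036748
wrist [[-19.9, 260.6], [-95.1, 299.4], [147.9, 257.8], [323.1, 291.5]]
top [[346.9, 183.9], [348.1, 181.8], [381.8, 171.2], [421.5, 155.1]]
side [[317.8, 195.1], [317.9, 185.0], [323.3, 181.2], [328.6, 158.8]]
```

```bash
python3 -m jog '[[[0,0.04,0,0,0,0,255],[0,0,0,0,0,0,255],[0,0,0,0,0,0,255],[0,0,0,0,0,0,255]]]'
python3 - <<'E'
from station import telemetry, eyes
import pickle
from h import *
s=telemetry.observe();p=s["position"];print(p,s["contact_force"])
y=.375;print("pull",(p[:2]-[.6051,-.1890])@[np.sin(y),-np.cos(y)])
F={}
for n in("wrist","top","side"):
    c=eyes.capture(n);pickle.dump(c,open(f"pics/{n}9.pkl","wb"));F[n]=c["frame"]
a=crop(F["wrist"],100,205,160,100,5)[:,:800]
b=np.hstack([crop(F["top"],325,155,60,50,6)[:,:360],crop(F["side"],295,165,44,50,10)[:300,:440]])
cv2.imwrite("pics/m9.png",cv2.convertScaleAbs(np.vstack([a[:300],b[:300]]),alpha=1.3))
E
```

```text
t: 16.05
position: [0.6215, -0.2307, 0.0525]
eef_rot: [-3.138, 0.0, 0.376]
contact_force: [-4.9, 7.2, 9.1]
finger_gap: 0.013
[ 0.62151621 -0.23070525  0.05253553] [-4.94369955  7.21189628  9.05737527]
pull 0.04481985839437501
```

View pics/m9.png

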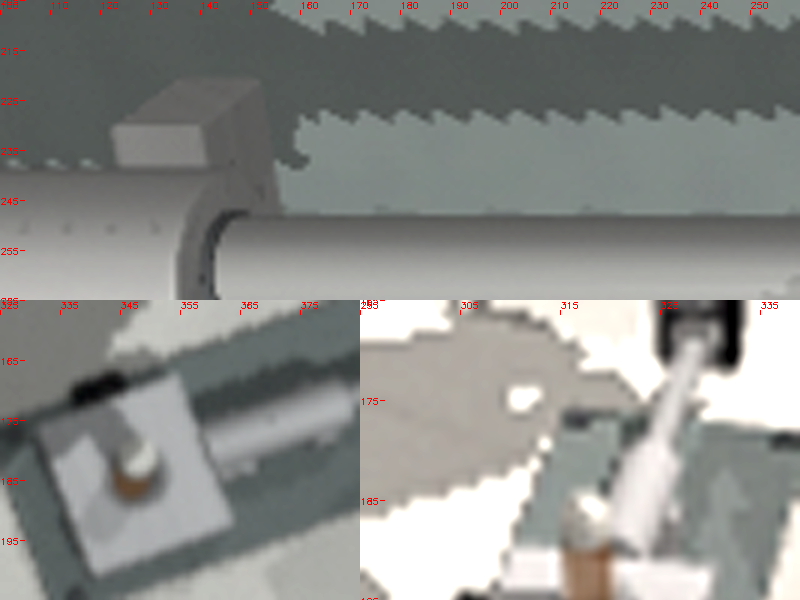

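The last view shows the dark ring right at the barrel's mouth, at about u 141–147. The vial's cap is at (348.3,181.3) in the top view, against (348.1,181.8) predicted for an upright, seated vial. I'll hold briefly and hand in.

```bash
python3 -m jog '[[[0,0,0,0,0,0,255],[0,0,0,0,0,0,255],[0,0,0,0,0,0,255],[0,0,0,0,0,0,255],[0,0,0,0,0,0,255]]]'
python3 -c "
from station import close_job;print(close_job())"
```

```text
t: 16.7
position: [0.6215, -0.2307, 0.0526]
eef_rot: [-3.138, 0.0, 0.376]
contact_force: [-5.2, 7.6, 10.5]
finger_gap: 0.0134
the job is handed in; nothing more can be done
None
```

I seated the vial in the reader's bore and let go of it. I then pulled the rod out to its ring mark and handed the job in at 16.7 s with the gripper still holding it; no verdict was reported.

- **Vial:** my first try at the bore caught the chamfer, with about 16 N on the tool, and tilted the vial about 0.13 rad in the pads. I raised it, tilted the tool to bring it upright, shifted it slightly and lowered it without any contact force.
- **Rod:** the gripper's travel gives about 44.8 mm of pull, and the last wrist picture shows the dark ring at the barrel's mouth. The sideways force on the tool was about 9 N, close to the 10 N the spring should give, and the pose held steady for the last half second.
- **Where checks disagreed:** after release, the wrist camera suggested the vial leaned about 0.06–0.1 rad, with the cap about 3 mm off. The final top view put the cap within about half a pixel (about 1 mm) of upright and fully seated. Both are within the 0.15 rad limit.
- **Not checked:** I did not measure the tape roll and small bottle again at the end; I kept the moves clear of both.

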